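# Wind a cake out of the dispenser and serve it

### The arm

A 6-joint arm with a two-finger parallel gripper is mounted at the origin on the work surface. World frame = base frame: x ahead of the robot, y to its left, z up, the work surface at z = 0. Lengths are in m, angles in rad, forces in N, time in s.
With the tool pointing down it reaches from about 0.35 to 0.775 m from the base axis. Payload 5.5 kg.
Tool frame: the origin (TCP) lies midway between the tips of the shut fingers; the grasp point (between the pads) lies behind it (env.grip_point_offset is the z of the grasp point in the tool frame, in m); z points along the fingers, y is the direction in which the jaws open and shut (so a half turn about z gives the same grasp; the last joint's range is limited). The gripper opens to 85 mm and grips with 20 to 120 N. Pads are 22 mm wide; open, the fingers measure 114 mm over their backs; the gripper's body (76 mm by 85 mm) begins 54 mm behind the grasp point. The pads swing forward as they close: fully open they stand 13 mm farther back than shut.
Start: joints at [1.01, 0.313, 0.046, 1.304, 0, 1.431], TCP at [0.235, 0.525, 0.231] pointing down, gripper open.
Joint ranges: [-2.76, 2.76], [-0.86, 1.69], [-1.03, 1.26], [-2.2, 2.34], [-1.47, 1.5], [-3.14, 3.14]. Speed limits (rad/s): [2.57, 2.57, 3.14, 3.14, 3.14, 3.14].

### API

Orientations are given as a unit quaternion [w, x, y, z].
In Python, from workcell import env, viewer gives the robot as it stands. The module is installed in compiled form; this text tells all that it offers.
- The arm moves only by the shell command python3 -m inch 'ROWS' [OPENING] [FORCE]. ROWS is JSON, a list of rows, each a list of 2 entries, a list of its own where there are three numbers: the shift along the tool's x, y, z in m, then the turn about the tool's z in degrees. In form: [[[tx, ty, tz], spin], ...]. A call has 1 to 5 rows; each row is the pose to reach, as a shift and turn from the pose measured when the call began, along the tool's axes at that moment; what a row does not reach only later rows make up. A row lasts 1/12 s, in which the tool goes at most 41.7 mm and 7.16 degrees, less where a joint would pass 70% of its speed; a pose out of reach is approached as far as the arm can. A call with a gripper value outside its range is refused whole. OPENING is the closure, from 0 (fully open) to 1 (shut), set as the call begins (- or left out, the last holds). The fingers move at their own pace and stop on an object; FORCE is the grip in N (left out, the last holds). Time passes only in rows, so rows that repeat a pose let the fingers close. It gives the time, the measured TCP pose, the force and the opening at its end, in the units of the state.
- env.get_state(): the state, without advancing time (a new reading comes with each control period).
- viewer.read_camera(name): name is "scene" or "top"; returns a dict with "image" (420x560x3 uint8, red, green, blue), "depth" (420x560 float32, m along the optical axis (not along the pixel's ray), 0 where there is no reading), "vertical_fov" (degrees; the focal length in pixels is half the picture's height over the tangent of half this angle, whatever the lens; pixels are square), "cx", "cy" (the principal point, pixels), "dist_coeffs" ([k1, k2, p1, p2, k3] as OpenCV has them; the pictures are not rectified), "R" (3x3) and "t" (3): a world point X has camera coordinates R X + t. Camera axes: x right, y down, z forward; pixel columns grow to the right and rows downward; lengths in m; the calibration is good to about 2 mm. A picture is of the moment at which its call begins.
- env.hand_in(): hands the job in, once; it reports no verdict.
The state is a dict: "clock": time; "joint_pos": joint angles; "qvel": joint speeds; "tau": joint torques, N m; "tcp_pos": TCP position; "orientation": TCP orientation; "wrist_force": force on the tool from outside, world axes, zero at the start; "ft_torque": the same for the moment, N m; "finger_gap": finger opening in m.
Only numpy, scipy, OpenCV 4.12 (cv2) and the standard library are available. Lean on these libraries where they do the work, as an engineer would, in place of code of your own. Each camera call takes 0.05 s, during which the arm holds its last target. There are 200 camera calls.

### The job

Take the handwheel on the dispenser's sloping front by its knob and wind it clockwise, one full turn and a little more, until it comes to its stop and the slide with the little cake carton is fully out. Then pick the carton off the slide and set it down, without dropping it, in the middle of the smaller saucer. Leave everything else where it stands, and let go of all.

Things in the scene. Friction and masses are not known exactly. Their poses are not given: they have to be found in the camera images.
- dispenser: Dark wooden cake dispenser, fixed. Origin at table level; x points to its back, z up. Footprint x -90 to 120, y -65 to 65 mm. Its front slopes at 35 deg to the table (60 to 165 mm high, x -90 to 60) and carries the handwheel. The slide comes out of a slot in its side at y 65, in direction +y, at x 0. The knob ends up on the slide's side of the wheel. It stands with its front turned sideways (to the robot's right) and the slide comes out towards the robot.
- hopper_front (a point): Middle of the front face of the clear hopper full of cartons that stands behind and partly above the wheel (dispenser x 18 to 122, z 190 to 282, y -64 to 64 mm). It keeps a vertical gripper from the knob at its top position: lean the tool back towards the dispenser's front, about 35 deg, along the wheel's axis.
- wheel_axis (a point): Point on the wheel's axis, level with the middle of the knob. z is the axis, pointing out of the sloping face (35 deg from vertical, leaning to the front); x points straight away from the knob and turns with the wheel. Steel handwheel: rim 112 mm over all, rim bar 12 mm thick, three spokes; the rim's outer face lies 30 mm below this point along z.
- wheel (a joint): Angle of the wheel in rad, growing clockwise seen from outside (about minus z of wheel_axis). It starts between 0 and 0.4 (knob low, slide in) and stops hard at 7.0; past 6.7 the slide is fully out. It turns against 0.12 N m of friction, stays where it is left, and drives the slide by 15 mm per rad, about 100 mm in all.
- knob_grip (a point): Middle of the wheel's round wooden knob: 19 mm in diameter, 48 mm long (27 mm down to its foot, 21 mm up to its top), standing parallel to the wheel's axis, 50 mm from it. The knob spins freely on its pin, so that a gripper can hold it and follow the circle without turning.
- cake_centre (a point): Centre of the loose cake carton, a paper-covered block 26 (x) by 40 (y) by 28 (z) mm, about 45 g; axes along its sides, z up. It starts inside the dispenser, on the slide, and rides out until its centre is about 70 mm clear of the dispenser's side, open from above.
- slide_floor (a point): Aluminium slide under the carton, 40 (x) by 64 (y) mm; this is the centre of its floor, 22 mm above the table; its lips stand 4 mm above the floor and leave the carton 4 mm free on either side in x, up to 8 mm in y.
- small_saucer_in (a point): Centre of the inner floor of the smaller white ceramic saucer (100 mm in diameter, 16 mm high, loose); z up. The carton is to stand here.
- small_saucer: The smaller saucer; origin at the centre of its underside, on the table.
- cake: The cake carton; origin at the centre of its underside.
- big_saucer: Larger white saucer, 140 mm in diameter, 20 mm high, not to be used; origin under its centre. The two saucers may have swapped places.
- toothpick_holder: Bamboo toothpick holder, bystander: 40 mm in diameter, 60 mm high; origin under its centre.
- canister: Plastic canister with a press button, shut, bystander: 94 mm in diameter, 134 mm high; origin under its centre.
- teacup: Teacup, bystander: 68 mm in diameter, 45 mm high; origin under its centre.
- remote: Remote control, bystander: 45 by 160 by 18 mm; origin under its centre.
- knob: The wheel's wooden knob; origin at its foot, 27 mm below knob_grip along the wheel's axis.
Mind the look-alikes: they are no part of the job. What is shaped like the small_saucer but orange is not meant.

How it is judged:
By the outcome, as a careful person would: the job done as asked, in the order asked, and still so for the second after the job is handed in, with the robot touching nothing.
It also fails if it takes over 70 s, if anything falls off the work surface, if the arm or the gripper's body presses on something with over 40 N, if the wrist force passes 120 N, or if a joint passes its speed limit or range.

## Working session

There is one attempt and no reset: what is moved stays moved. The work goes in short steps, Python scripts to look and compute and a shell command to move; the robot and the scene stay as the last step left them, time stands still between calls to the robot, and variables do not carry over. Pictures are saved under pics/ and viewed, on a budget of 10 in all, crops included, one or two more only if the job needs it, and the job is handed in when it is done.

```bash
mkdir -p pics
cat > h.py <<'E'
import numpy as np, cv2
from workcell import env, viewer
def cam(n):
    c=viewer.read_camera(n); h,w=c["image"].shape[:2]
    f=h/2/np.tan(np.radians(c["vertical_fov"])/2)
    c["K"]=np.array([[f,0,c["cx"]],[0,f,c["cy"]],[0,0,1.]]); c["D"]=np.array(c["dist_coeffs"],float)
    c["R"]=np.array(c["R"]); c["t"]=np.array(c["t"]); return c
def ray(c,uv):
    p=cv2.undistortPoints(np.array(uv,float).reshape(-1,1,2),c["K"],c["D"]).reshape(-1,2)
    d=np.c_[p,np.ones(len(p))]@c["R"]; return -c["R"].T@c["t"], d
def plane(c,uv,z):
    o,d=ray(c,uv); return o+d*((z-o[2])/d[:,2])[:,None]
def dep(c,uv):
    uv=np.array(uv).reshape(-1,2); o,d=ray(c,uv); z=c["depth"][uv[:,1].astype(int),uv[:,0].astype(int)]
    return o+d*z[:,None]
def proj(c,X):
    return cv2.projectPoints(np.array(X,float).reshape(-1,1,3),cv2.Rodrigues(c["R"])[0],c["t"],c["K"],c["D"])[0].reshape(-1,2)
def save(n,im,s=1): cv2.imwrite(n,cv2.resize(im[:,:,::-1],None,fx=s,fy=s,interpolation=cv2.INTER_CUBIC))
E
python3 - <<'E'
from h import *
for n in("scene","top"):
    c=cam(n); save(f"pics/{n}0.png",c["image"],1.4); print(n,c["vertical_fov"],-c["R"].T@c["t"],c["R"][2],c["D"])
print(env.get_state(),env.grip_point_offset)
E
```

```text
scene 48.73375353499158 [ 1.10047348 -0.5857954   0.91571476] [-0.53239336  0.5341821  -0.65666337] [-0.08731822  0.          0.          0.          0.        ]
top 51.840040521904676 [0.44285289 0.02560357 1.23610446] [ 0.05263665  0.00765591 -0.99858438] [-0.04321265  0.          0.          0.          0.        ]
{'clock': 0.1, 'joint_pos': array([ 1.01041939e+00,  3.13933998e-01,  4.50695008e-02,  1.30358069e+00,
       -4.42742494e-06,  1.43119383e+00]), 'qvel': array([-0.00047014, -0.00276601,  0.00279913, -0.00085388, -0.00142292,
       -0.0010521 ]), 'tau': array([ 1.95359855e-03, -4.81729853e+01,  2.99241167e+01,  1.28047916e-02,
       -1.56907713e-04, -1.64771774e-05]), 'tcp_pos': array([0.2346342 , 0.52444743, 0.23048364]), 'orientation': array([-2.80607983e-04,  2.08838522e-01,  9.77949790e-01, -7.75209605e-04]), 'wrist_force': array([1.17591563, 0.5690869 , 0.30079143]), 'ft_torque': array([ 0.05722047, -0.03855756, -0.04837427]), 'finger_gap': 0.085167482724479} -0.0187
```

View pics/scene0.png

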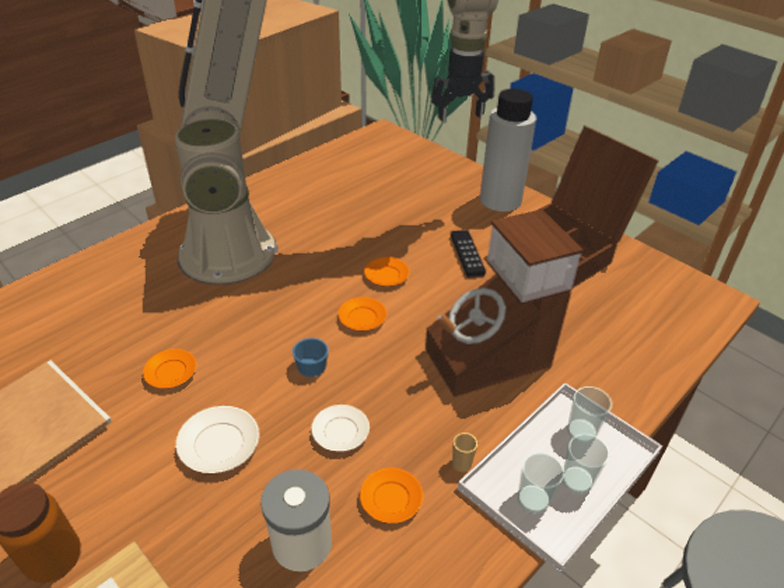

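View pics/top0.png

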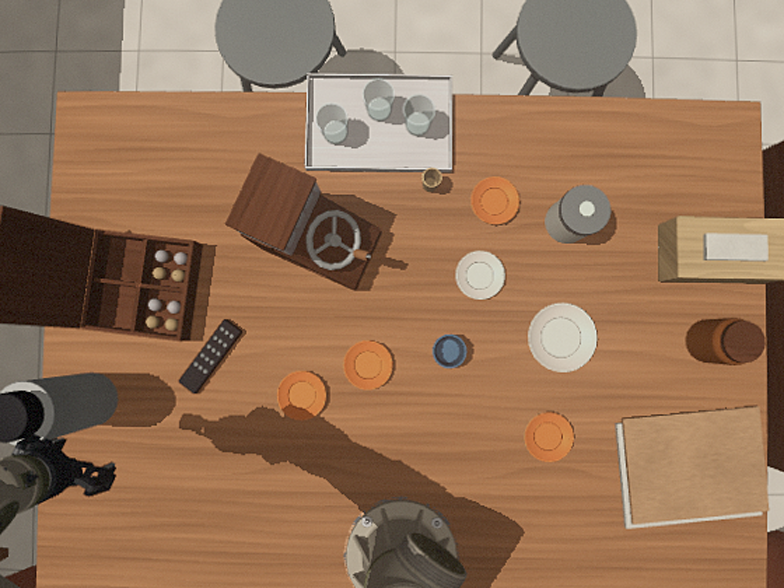

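The top view (shown at 1.4x) has the dispenser at (310,220), with the wheel at (333,240) and the knob at about (360,255). There are two white saucers, a small one at (480,275) and a larger one at (562,338). Look-alikes for the small saucer are the orange ones at (495,200), (368,364), (302,395) and (549,436). I choose the white one at (480,275), and next I measure it along with the wheel and knob.

```bash
cat > m1.py <<'E'
from h import *
t=cam("top"); s=cam("scene")
hsv=cv2.cvtColor(t["image"],cv2.COLOR_RGB2HSV)
m=((hsv[:,:,1]<60)&(hsv[:,:,2]>170)).astype(np.uint8)
n,l,st,ce=cv2.connectedComponentsWithStats(m)
for i in range(1,n):
    if st[i,4]>400 and 120<st[i,1]+st[i,3]/2<300:
        cn=max(cv2.findContours((l==i).astype(np.uint8),0,1)[0],key=cv2.contourArea)
        if len(cn)<6: continue
        P=plane(t,cn.reshape(-1,2),.014); c=cv2.minEnclosingCircle((P[:,:2]*1000).astype(np.float32))
        print("white",ce[i].round(),"xy",np.round(c[0],1),"r",round(c[1],1))
# wheel: grey pixels
for c,name,(x0,y0,x1,y1) in((t,"top",(205,135,275,200)),(s,"scene",(310,195,370,255))):
    im=c["image"][y0:y1,x0:x1]; h=cv2.cvtColor(im,cv2.COLOR_RGB2HSV)
    mk=(h[:,:,1]<50)&(h[:,:,2]>80)
    v,u=np.nonzero(mk); P=dep(c,np.c_[u+x0,v+y0]); k=(c["depth"][v+y0,u+x0]>0)&(P[:,2]<.19+0*u)&(P[:,2]>.05); P=P[k]
    # ransac plane
    rng=np.random.default_rng(0);best=0
    for _ in range(2000):
        a,b,d=P[rng.choice(len(P),3,False)]; nn=np.cross(b-a,d-a); q=np.linalg.norm(nn)
        if q<1e-5: continue
        nn/=q; nn*=np.sign(nn[2]); ok=np.abs((P-a)@nn)<.003
        if abs(nn[2]-.819)<.1 and ok.sum()>best: best=ok.sum();B=ok
    Q=P[B]; ctr=Q.mean(0); nn=np.linalg.svd(Q-ctr)[2][2]; nn*=np.sign(nn[2])
    e1=np.cross([0,0,1],nn); e1/=np.linalg.norm(e1); e2=np.cross(nn,e1)
    uv=np.c_[(Q-ctr)@e1,(Q-ctr)@e2]; cc,r=cv2.minEnclosingCircle((uv*1000).astype(np.float32))
    C=ctr+e1*cc[0]/1000+e2*cc[1]/1000
    print(name,len(P),best,"n",nn.round(3),"tilt",np.degrees(np.arccos(nn[2])),"front yaw",np.degrees(np.arctan2(nn[1],nn[0])),"C",C.round(4),"r",r)
A=np.zeros((560,1120,3),np.uint8)
A[:,:560]=cv2.resize(t["image"][120:220,190:290],(560,560),interpolation=2); A[:,560:]=cv2.resize(s["image"][170:300,290:420],(560,560),interpolation=2)
save("pics/crop1.png",cv2.resize(A,(800,400)))
E
python3 m1.py
```

```text
white [526. 176.] xy [ 632.6 -679.4] r 69.1
white [342. 196.] xy [ 565.3 -149.1] r 49.7
white [401. 241.] xy [ 441.8 -317.7] r 70.1
top 649 476 n [-0.219 -0.529  0.82 ] tilt 34.89661662710224 front yaw -112.49269506174541 C [0.6131 0.1351 0.1326] r 55.153873443603516
scene 698 452 n [-0.226 -0.527  0.82 ] tilt 34.9588490509548 front yaw -113.19454880943115 C [0.6159 0.1322 0.1309] r 55.735443115234375
```

View pics/crop1.png

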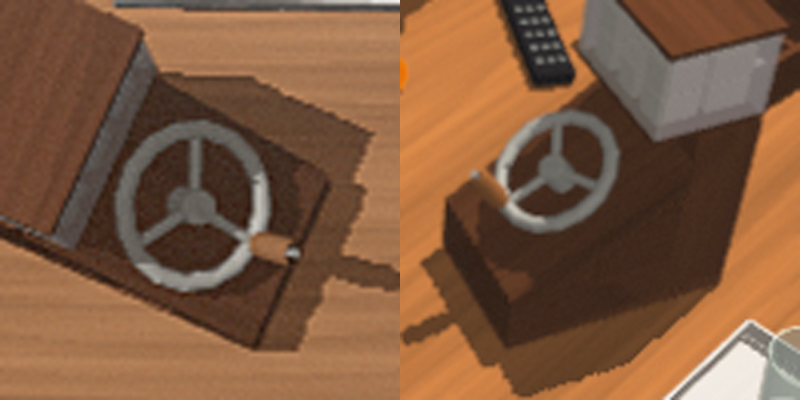

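```bash
cat > m2.py <<'E'
from h import *
t=cam("top"); s=cam("scene")
W=np.array([.6075,.117,.159]); yaw=np.radians(67.2); xd=np.array([np.cos(yaw),np.sin(yaw),0]); yd=np.array([-xd[1],xd[0],0]); k=np.array([0,0,1.])
def dc(P): P=np.atleast_2d(P)-W; return np.round(1000*np.c_[P@xd,P@yd,P@k],1)
def tri(a,b):
    (o1,d1),(o2,d2)=ray(t,a),ray(s,b); d1=d1[0];d2=d2[0]
    q=np.linalg.lstsq(np.c_[d1,-d2],o2-o1,rcond=None)[0]; p1=o1+q[0]*d1;p2=o2+q[1]*d2; return (p1+p2)/2,np.linalg.norm(p1-p2)
tip=tri((190+.25*293,120+.25*255),(290+.325*475,170+.325*175)); print("tip",tip,dc(tip[0]))
for c,b,nm in((t,(240,170,275,195),"t"),(s,(305,215,335,245),"s")):
    x0,y0,x1,y1=b; im=c["image"][y0:y1,x0:x1].astype(int); v,u=np.nonzero((im[:,:,0]-im[:,:,2]>60)); 
    P=dep(c,np.c_[u+x0,v+y0]); q=(P[:,2]>.1)&(P[:,2]<.2); print(nm,"knob px",q.sum(),dc(P[q].mean(0)),dc(P[q][P[q][:,2].argsort()[[0,-1]]]))
print("roof corners",dc(plane(t,[(225,128.75),(202.5,180)],.282)))
# hopper: all depth points z .2-.3 near; report min x_d for heights
v,u=np.mgrid[90:200,150:240]; P=dep(t,np.c_[u.ravel(),v.ravel()]); D=dc(P); q=(D[:,2]>35)&(D[:,2]<140); D=D[q]
for z in range(35,140,15):
    e=D[(D[:,2]>=z)&(D[:,2]<z+15)]
    if len(e): print(z,len(e),"xd pct",np.percentile(e[:,0],[1,5,20]),"yd",np.percentile(e[:,1],[2,98]))
v,u=np.mgrid[160:230,330:420]; P=dep(s,np.c_[u.ravel(),v.ravel()]); D=dc(P); q=(D[:,2]>35)&(D[:,2]<140); D=D[q]
for z in range(35,140,15):
    e=D[(D[:,2]>=z)&(D[:,2]<z+15)]
    if len(e): print("s",z,len(e),"xd pct",np.percentile(e[:,0],[1,5,20]),"yd",np.percentile(e[:,1],[2,98]))
# thermos
v,u=np.mgrid[250:340,0:90]; P=dep(t,np.c_[u.ravel(),v.ravel()]); q=(P[:,2]>.15)&(P[:,2]<.32); P=P[q]; print("thermos",P.min(0),P.max(0))
E
python3 m2.py
```

```text
tip (array([0.71034985, 0.13026794, 0.22070157]), np.float64(0.3036682555501991)) [[ 52.1 -89.7  61.7]]
t knob px 54 [[-35.2   6.5 -25.8]] [[-22.3   0.1 -45.1]
 [-45.8   3.9  -6.8]]
s knob px 56 [[-37.9  -3.8 -29.1]] [[-17.2  15.5 -54.1]
 [-44.9   0.4 -10.9]]
roof corners [[ 63.7 -58.  123. ]
 [ 62.2  67.7 123. ]]
35 78 xd pct [64.954 65.2   65.64 ] yd [-57.796  63.4  ]
50 82 xd pct [64.962 65.01  65.52 ] yd [-58.032  63.3  ]
65 88 xd pct [65.    65.235 65.7  ] yd [-58.534  63.3  ]
80 76 xd pct [65.1   65.375 65.6  ] yd [-57.2   62.95]
95 66 xd pct [65.13 65.3  65.5 ] yd [-57.87  58.5 ]
110 2139 xd pct [64.3  67.7  83.16] yd [-60.524  62.348]
125 502 xd pct [64.301 68.115 86.6  ] yd [-59.7  63.2]
s 35 309 xd pct [62.9 63.7 64.6] yd [-65.1    55.888]
s 50 310 xd pct [63.009 63.5   64.7  ] yd [-65.3   56.84]
s 65 318 xd pct [63.117 63.9   64.7  ] yd [-64.866  56.46 ]
s 80 329 xd pct [63.128 63.54  64.6  ] yd [-65.144  55.496]
s 95 338 xd pct [63.074 63.9   64.94 ] yd [-65.5   56.73]
s 110 1292 xd pct [62.191 63.9   74.22 ] yd [-65.3    40.254]
s 125 35 xd pct [63.988 66.66  88.56 ] yd [-62.848  40.18 ]
thermos [0.21093119 0.45520906 0.15011694] [0.35333013 0.67923994 0.31997035]
```

```bash
cat > plan.py <<'E'
from h import *
W=np.array([.6075,.117,.159]); yaw=np.radians(67.2); xd=np.array([np.cos(yaw),np.sin(yaw),0]); yd=np.array([-xd[1],xd[0],0]); k=np.array([0,0,1.])
OFF=np.array([-17.5,0,-5.4])
def tcp(th,off=OFF): # TCP target for wheel angle
    r=np.array([-41*np.cos(th),50*np.sin(th),-28.7*np.cos(th)])+off
    return W+(r[0]*xd+r[1]*yd+r[2]*k)/1000
def Rt():
    from scipy.spatial.transform import Rotation as R
    st=env.get_state(); q=st["orientation"]; return st,R.from_quat([q[1],q[2],q[3],q[0]]).as_matrix()
def rel(P,st=None):
    st,R=Rt(); return np.round(1000*((np.atleast_2d(P)-st["tcp_pos"])@R),1)
def dc(P): P=np.atleast_2d(P)-W; return np.round(1000*np.c_[P@xd,P@yd,P@k],1)
E
python3 - <<'E'
from plan import *
t=cam("top"); s=cam("scene")
def tri(a,b):
    (o1,d1),(o2,d2)=ray(t,a),ray(s,b); d1=d1[0];d2=d2[0]
    q=np.linalg.lstsq(np.c_[d1,-d2],o2-o1,rcond=None)[0]; p1=o1+q[0]*d1;p2=o2+q[1]*d2; return (p1+p2)/2,np.linalg.norm(p1-p2)
p,e=tri((190+.25*293,120+.25*255),(290+.325*75,170+.325*175)); print("tip",p,e,dc(p))
st,R=Rt(); print(R.round(3))
T=tcp(.08); print("tcp target",T, "above rel", rel(np.r_[T[:2],T[2]+.09]), rel([[.4,.42,.30]]))
x=R[:,0]; print("spin", np.degrees(np.arctan2(x[1],x[0]))-67.2)
E
```

```text
tip [0.58235539 0.07241195 0.13883741] 0.00400984330965941 [[-50.8   5.9 -20.2]]
[[-0.913  0.408 -0.   ]
 [ 0.408  0.913 -0.   ]
 [ 0.    -0.    -1.   ]]
tcp target [0.58119763 0.0647403  0.12499179] above rel [[-504.1 -278.5   16.2]] [[-193.6  -28.2  -68.8]]
spin 88.69443182595633
```

```bash
python3 -m inch '[[[-0.033,-0.018,-0.004],0],[[-0.066,-0.037,-0.008],0],[[-0.1,-0.055,-0.012],0],[[-0.133,-0.074,-0.016],0],[[-0.166,-0.092,-0.02],0]]' 0
python3 -m inch '[[[-0.033,-0.018,0],7],[[-0.066,-0.037,0],14],[[-0.1,-0.055,0],21],[[-0.133,-0.074,0],28],[[-0.166,-0.092,0],35]]'
python3 - <<'E'
from plan import *
st,R=Rt(); T=tcp(.1); x=R[:,0]; print(rel(np.r_[T[:2],T[2]+.09]),np.degrees(np.arctan2(x[1],x[0]))-67.2,st["joint_pos"],st["wrist_force"])
E
```

```text
clock: 0.82
tcp_pos: [0.3494, 0.3716, 0.2515]
orientation: [0.0, 0.208, 0.978, 0.0]
wrist_force: [0.8, 0.4, 0.8]
finger_gap: 0.0855
clock: 1.23
tcp_pos: [0.4642, 0.2181, 0.2518]
orientation: [0.0, 0.496, 0.869, 0.0]
wrist_force: [-0.1, 1.1, 0.1]
finger_gap: 0.0853
[[-190.7   22.1   36.8]] 53.37774770505244 [ 2.82697806e-01  1.86429765e-01 -7.02810128e-02  1.31329156e+00
 -5.28903632e-05  1.31981164e+00] [-0.12669327  1.1397487   0.10348429]
```

```bash
python3 -m inch '[[[-0.03,0.003,0],7],[[-0.06,0.007,0],14],[[-0.09,0.01,0],21],[[-0.12,0.014,0],28],[[-0.15,0.018,0],35]]'
python3 - <<'E'
from plan import *
st,R=Rt(); T=tcp(.1); x=R[:,0]; print(rel(np.r_[T[:2],T[2]+.05]),np.degrees(np.arctan2(x[1],x[0]))-67.2,st["joint_pos"],st["wrist_force"])
E
```

```text
clock: 1.65
tcp_pos: [0.5568, 0.0967, 0.252]
orientation: [0.0, 0.736, 0.677, 0.0]
wrist_force: [0.3, -0.1, 0.6]
finger_gap: 0.0855
[[-29.4  26.   76.9]] 18.011150119189494 [2.97969981e-02 2.88283251e-01 6.21502712e-02 1.34362030e+00
 1.63072070e-04 1.68417475e+00] [ 0.31328569 -0.1470289   0.5843152 ]
```

```bash
python3 -m inch '[[[-0.01,0.009,0],6],[[-0.02,0.018,0],12],[[-0.029,0.026,0.02],18],[[-0.029,0.026,0.045],18],[[-0.029,0.026,0.077],18]]'
python3 -m inch '[[[0,0,0],0]]'
python3 - <<'E'
from plan import *
st,R=Rt(); T=tcp(.1); x=R[:,0]; print(rel(T),np.degrees(np.arctan2(x[1],x[0]))-67.2)
t=cam("top");s=cam("scene")
A=np.zeros((500,1000,3),np.uint8)
A[:,:500]=cv2.resize(t["image"][110:210,190:290],(500,500),interpolation=2); A[:,500:]=cv2.resize(s["image"][140:270,280:410],(500,500),interpolation=2)
save("pics/crop2.png",cv2.resize(A,(800,400)))
E
```

```text
clock: 2.07
tcp_pos: [0.5824, 0.0647, 0.1759]
orientation: [0.002, 0.833, 0.553, 0.002]
wrist_force: [0.5, 0.6, -0.4]
finger_gap: 0.0855
clock: 2.15
tcp_pos: [0.5783, 0.0645, 0.1696]
orientation: [-0.002, 0.834, 0.552, -0.002]
wrist_force: [-0.7, 1.1, -0.6]
finger_gap: 0.0856
[[ 1.5  1.8 44.5]] -0.127375128209124
```

View pics/crop2.png

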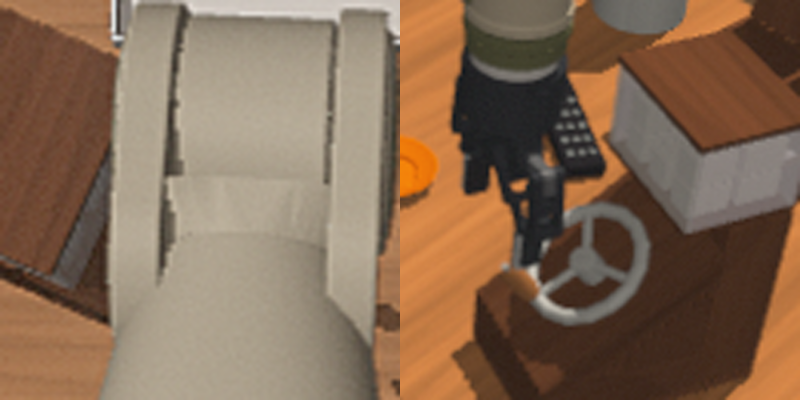

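```bash
python3 -m inch '[[[0.001,0.002,0.015],0],[[0.0015,0.002,0.03],0],[[0.0015,0.002,0.0445],0],[[0.0015,0.002,0.0445],0],[[0.0015,0.002,0.0445],0]]' 0.5
python3 - <<'E'
from plan import *
st,R=Rt(); print(rel(tcp(.1)),dc(st["tcp_pos"]),st["wrist_force"],st["finger_gap"],st["ft_torque"])
E
```

```text
clock: 2.67
tcp_pos: [0.5849, 0.0654, 0.1328]
orientation: [0.001, 0.833, 0.553, 0.002]
wrist_force: [0.4, -0.2, 0.2]
finger_gap: 0.0424
[[-2.  -4.2  7.7]] [[-56.3   0.8 -26.2]] [ 0.35041846 -0.24350482  0.16251846] 0.04240156637349194 [-0.06021999  0.02447247  0.01528524]
```

```bash
python3 -m inch '[[[0,-0.003,0.004],0],[[-0.001,-0.004,0.0075],0],[[-0.001,-0.004,0.0075],0]]' 1 40
python3 -m inch '[[[0,0,0],0],[[0,0,0],0]]'
python3 - <<'E'
from plan import *
st,R=Rt(); print(rel(tcp(.1)),dc(st["tcp_pos"]),st["wrist_force"],st["finger_gap"],st["ft_torque"])
E
```

```text
clock: 2.92
tcp_pos: [0.5821, 0.0662, 0.1274]
orientation: [0.002, 0.833, 0.553, 0.004]
wrist_force: [-1.3, 1.3, 4.9]
finger_gap: 0.0166
clock: 3.08
tcp_pos: [0.5821, 0.0662, 0.1276]
orientation: [0.002, 0.833, 0.553, 0.004]
wrist_force: [1.0, 0.4, -0.7]
finger_gap: 0.0166
[[-1.7 -1.3  2.5]] [[-56.6   3.8 -31.4]] [ 0.99467079  0.43563025 -0.70960121] 0.016580878452501686 [0.08118696 0.03883205 0.0190031 ]
```

```bash
cat > nx.py <<'E'
import sys
from plan import *
off=np.array([-15.7,0,-2.8])
if len(sys.argv)>4: off=np.array(eval(sys.argv[4]))
st,R=Rt(); d=dc(st["tcp_pos"])[0]-off
th=np.arctan2(d[1]/50,-d[0]/41); print("tcp dc",d+off,"theta by tcp",round(th%(2*np.pi),3),"radial x,z err",np.round(d[0]+41*np.cos(th),1),np.round(d[2]+28.7*np.cos(th),1),"F",(R.T@st["wrist_force"]).round(1),"gap",st["finger_gap"])
a,b,n=float(sys.argv[1]),float(sys.argv[2]),int(sys.argv[3])
for t in np.linspace(a,b,n+1)[1:]: print(round(t,2),rel(tcp(t,off)))
E
python3 nx.py .076 .676 5
```

```text
tcp dc [-56.6   3.8 -31.4] theta by tcp 0.076 radial x,z err -0.0 0.0 F [0.8 0.7 0.7] gap 0.016580878452501686
0.2 [[ 0.7 -6.  -0.5]]
0.32 [[  2.  -11.8  -1.4]]
0.44 [[  3.8 -17.3  -2.7]]
0.56 [[  6.1 -22.6  -4.4]]
0.68 [[  8.9 -27.5  -6.4]]
```

```bash
python3 -m inch '[[[0.0007,-0.006,-0.0005],0],[[0.002,-0.0118,-0.0014],0],[[0.0038,-0.0173,-0.0027],0],[[0.006,-0.0226,-0.0044],0],[[0.0089,-0.0275,-0.0064],0]]'
python3 -m inch '[[[0,0,0],0]]'
python3 nx.py .676 1.276 5
```

```text
clock: 3.5
tcp_pos: [0.5598, 0.0857, 0.1341]
orientation: [0.002, 0.833, 0.553, 0.004]
wrist_force: [3.5, 0.5, -4.0]
finger_gap: 0.0165
clock: 3.58
tcp_pos: [0.5593, 0.0868, 0.1346]
orientation: [0.002, 0.833, 0.553, 0.004]
wrist_force: [2.6, 1.0, -3.2]
finger_gap: 0.0162
tcp dc [-46.5  32.8 -24.4] theta by tcp 0.718 radial x,z err 0.1 0.0 F [1.9 2.  3.3] gap 0.016226687313186758
0.8 [[ 2.1 -2.9 -1.6]]
0.92 [[ 5.8 -6.8 -4.2]]
1.04 [[  9.9 -10.2  -7. ]]
1.16 [[ 14.3 -12.9 -10.1]]
1.28 [[ 19.  -14.9 -13.3]]
```

```bash
python3 -m inch '[[[0.002,-0.003,-0.0016],0],[[0.0058,-0.0068,-0.0042],0],[[0.0099,-0.0102,-0.007],0],[[0.0143,-0.0129,-0.0101],0],[[0.019,-0.0149,-0.0133],0]]'
python3 -m inch '[[[0,0,0],0]]'
python3 nx.py 1.276 1.876 5
python3 - <<'E'
from h import *
s=cam("scene"); save("pics/crop3.png",s["image"][120:270,260:410],4)
E
```

```text
clock: 4.0
tcp_pos: [0.5528, 0.1106, 0.1482]
orientation: [0.003, 0.833, 0.553, 0.005]
wrist_force: [4.2, 0.1, -5.9]
finger_gap: 0.0168
clock: 4.08
tcp_pos: [0.553, 0.1116, 0.1488]
orientation: [0.002, 0.833, 0.554, 0.005]
wrist_force: [2.5, 0.2, -3.0]
finger_gap: 0.0165
tcp dc [-26.1  48.2 -10.2] theta by tcp 1.313 radial x,z err 0.0 -0.1 F [1.1 2.2 3. ] gap 0.016512595458345877
1.4 [[ 3.3 -1.  -2.4]]
1.52 [[ 8.2 -1.6 -5.8]]
1.64 [[13.1 -1.6 -9.2]]
1.76 [[ 18.   -0.8 -12.6]]
1.88 [[ 22.8   0.7 -15.9]]
```

View pics/crop3.png

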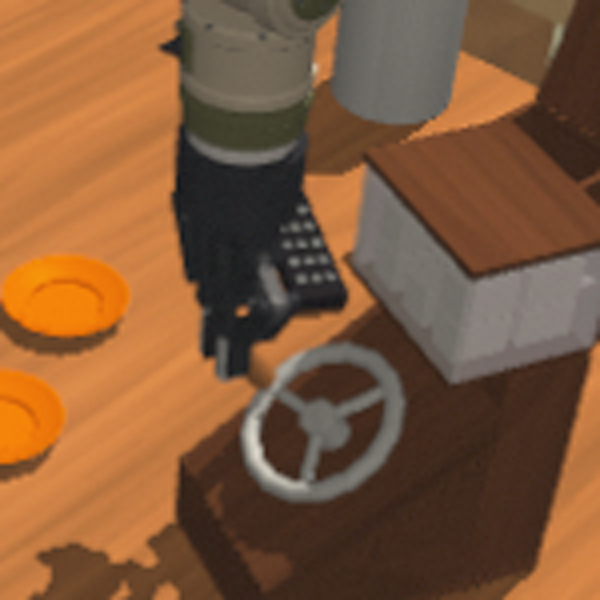

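Crop: the fingers hold the knob's top at about (245,360), the wheel has turned to match, and the hopper is clear at (365,160). Before going over the top I measure how wide the gripper body is along the dispenser's x.

Run:
```python
from plan import *
st,R=Rt(); s=cam("scene"); v,u=np.mgrid[60:240,270:350]; P=dep(s,np.c_[u.ravel(),v.ravel()])
D=1000*(P-st["tcp_pos"])@R
im=s["image"][v.ravel(),u.ravel()].astype(int)
for z in range(-180,10,12):
    e=D[(D[:,2]>=z)&(D[:,2]<z+12)&(abs(D[:,0])<90)&(abs(D[:,1])<90)&(im.max(1)<110)]
    if len(e)>3: print(z,len(e),"x",np.percentile(e[:,0],[2,98]).round(),"y",np.percentile(e[:,1],[2,98]).round())
h=1000*(P-W); 
q=(h[:,2]>50)&(h[:,2]<110); e=np.c_[h@xd,h@yd][q]; e=e[(abs(e[:,1])<60)&(e[:,0]>30)]; print("hopper xd",np.percentile(e[:,0],[1,5,30]) if len(e) else 0)
```

```text
-180 155 x [-37.  30.] y [-10.  37.]
-168 148 x [-37.  25.] y [-9. 38.]
-156 137 x [-37.  23.] y [-8. 38.]
-144 131 x [-37.  24.] y [-3. 39.]
-132 54 x [-34.  11.] y [ 8. 39.]
-120 58 x [-12.   8.] y [11. 41.]
-108 103 x [-19.   7.] y [-16.  61.]
-96 114 x [-18.  10.] y [-57.  65.]
-84 96 x [-17.   7.] y [-54.  60.]
-72 87 x [-17.   7.] y [-47.  53.]
-60 68 x [-13.   9.] y [-40.  45.]
-48 35 x [-13.   3.] y [-24.  39.]
-36 39 x [-11.   7.] y [-12.  24.]
-24 55 x [-11.   6.] y [-15.  23.]
-12 40 x [-10.  80.] y [-11.  32.]
0 25 x [16. 75.] y [ 8. 61.]
hopper xd [63.22734893 63.43587972 64.23464364]
```

The wide part of the body starts about 125 mm above the TCP and the parts below it are slim in x, so clearance at the top looks workable. I re-grip 3 mm further forward for margin.

```bash
python3 -m inch '[[[0,0,0],0],[[0,0,0],0],[[-0.003,0,0],0],[[-0.003,0,0],0]]' 0.7
python3 -m inch '[[[0,0,0],0],[[0,0,0],0],[[0,0,0],0]]' 1 40
python3 nx.py 1.3 1.9 5 '[-18.7,0,-2.8]'
```

```text
clock: 4.52
tcp_pos: [0.5511, 0.108, 0.1486]
orientation: [0.002, 0.833, 0.554, 0.005]
wrist_force: [-0.4, -1.1, 0.4]
finger_gap: 0.0256
clock: 4.77
tcp_pos: [0.5513, 0.1076, 0.1487]
orientation: [0.002, 0.833, 0.553, 0.005]
wrist_force: [0.6, -1.3, 0.0]
finger_gap: 0.0151
tcp dc [-30.4  48.2 -10.3] theta by tcp 1.283 radial x,z err -0.1 0.6 F [-1.  1. -0.] gap 0.015105814436807733
1.42 [[ 5.6 -1.2 -3.1]]
1.54 [[10.5 -1.7 -6.5]]
1.66 [[ 15.4  -1.5 -10. ]]
1.78 [[ 20.3  -0.6 -13.3]]
1.9 [[ 25.    1.  -16.6]]
```

```bash
python3 -m inch '[[[0,0,0],0],[[0,0,0],0],[[0.003,0,0.001],0],[[0.003,0,0.001],0]]' 0.7
python3 -m inch '[[[0,0,0],0],[[0,0,0],0],[[0,0,0],0]]' 1 40
python3 nx.py 1.313 1.913 5 '[-17.5,0,-3]'
```

```text
clock: 5.1
tcp_pos: [0.5524, 0.1108, 0.1475]
orientation: [0.002, 0.833, 0.554, 0.004]
wrist_force: [-0.0, -0.0, -0.2]
finger_gap: 0.026
clock: 5.35
tcp_pos: [0.5526, 0.1107, 0.1477]
orientation: [0.002, 0.833, 0.554, 0.005]
wrist_force: [0.2, -0.6, 0.6]
finger_gap: 0.0162
tcp dc [-27.   48.1 -11.3] theta by tcp 1.334 radial x,z err 0.1 -1.6 F [-0.5  0.4 -0.6] gap 0.016204088044589296
1.43 [[ 3.9 -1.3 -4.4]]
1.55 [[ 8.9 -1.8 -7.8]]
1.67 [[ 13.8  -1.5 -11.2]]
1.79 [[ 18.7  -0.5 -14.6]]
1.91 [[ 23.4   1.2 -17.8]]
```

```bash
python3 -m inch '[[[0.0049,-0.0013,-0.0034],0],[[0.0099,-0.0018,-0.0068],0],[[0.0148,-0.0015,-0.0102],0],[[0.0197,-0.0005,-0.0136],0],[[0.0244,0.0012,-0.0168],0]]'
python3 -m inch '[[[0,0,0],0]]'
python3 nx.py 1.913 2.513 5 '[-16.5,0,-4]'
```

```text
clock: 5.77
tcp_pos: [0.5634, 0.1329, 0.165]
orientation: [0.003, 0.833, 0.554, 0.004]
wrist_force: [1.9, -4.1, -2.2]
finger_gap: 0.0165
clock: 5.85
tcp_pos: [0.5643, 0.1337, 0.1656]
orientation: [0.003, 0.833, 0.554, 0.005]
wrist_force: [2.1, -1.6, 0.1]
finger_gap: 0.0164
tcp dc [-1.4 46.3  6.6] theta by tcp 1.949 radial x,z err -0.1 -0.0 F [-0.7  2.6 -0.1] gap 0.016442601710096125
2.03 [[ 3.1  1.5 -2.1]]
2.15 [[ 7.4  4.6 -5.1]]
2.27 [[11.4  8.2 -7.8]]
2.39 [[ 14.9  12.4 -10.2]]
2.51 [[ 18.1  17.  -12.3]]
```

```bash
python3 -m inch '[[[0.0035,0.0015,-0.0023],0],[[0.0074,0.0046,-0.0051],0],[[0.0114,0.0082,-0.0078],0],[[0.0149,0.0124,-0.0102],0],[[0.0181,0.017,-0.0123],0]]'
python3 -m inch '[[[0,0,0],0]]'
python3 nx.py 2.54 3.04 5 '[-16.5,0,-4]'
python3 - <<'E'
from h import *
s=cam("scene"); save("pics/crop4.png",s["image"][110:240,300:430],4)
E
```

```text
clock: 6.27
tcp_pos: [0.5862, 0.1436, 0.178]
orientation: [0.003, 0.833, 0.554, 0.004]
wrist_force: [-0.7, -6.3, -1.1]
finger_gap: 0.0161
clock: 6.35
tcp_pos: [0.587, 0.1436, 0.1783]
orientation: [0.003, 0.833, 0.554, 0.004]
wrist_force: [2.5, -2.4, 0.4]
finger_gap: 0.0165
tcp dc [16.6 29.2 19.3] theta by tcp 2.515 radial x,z err -0.1 0.0 F [-1.3  3.3 -0.4] gap 0.01647952754227365
2.64 [[ 2.9  5.2 -1.8]]
2.74 [[ 4.7  9.7 -3. ]]
2.84 [[ 6.1 14.4 -4. ]]
2.94 [[ 7.1 19.2 -4.6]]
3.04 [[ 7.7 24.2 -5. ]]
```

View pics/crop4.png

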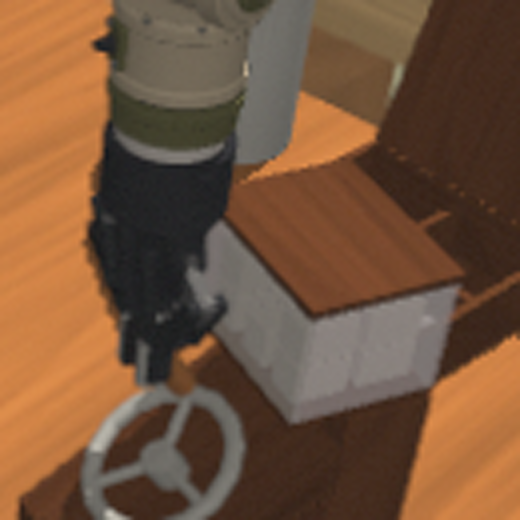

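Crop: the fingers hold the knob at (165,370) and the body stands clear of the hopper's front edge at (230,210). I carry on over the top.

```bash
python3 -m inch '[[[0.0029,0.005,-0.0018],0],[[0.0047,0.0097,-0.003],0],[[0.006,0.0144,-0.004],0],[[0.0068,0.0192,-0.0046],0],[[0.0074,0.0242,-0.005],0]]'
python3 -m inch '[[[0,0,0],0]]'
python3 nx.py 3.04 3.64 5 '[-16.5,0,-4]'
```

```text
clock: 6.82
tcp_pos: [0.6115, 0.1414, 0.1836]
orientation: [0.002, 0.833, 0.554, 0.004]
wrist_force: [-3.5, -2.0, 0.2]
finger_gap: 0.0164
clock: 6.9
tcp_pos: [0.6123, 0.1412, 0.1837]
orientation: [0.002, 0.833, 0.554, 0.004]
wrist_force: [0.4, -4.6, -0.3]
finger_gap: 0.0163
tcp dc [24.1  4.9 24.7] theta by tcp 3.043 radial x,z err -0.2 0.1 F [-4.1  2.2  0.3] gap 0.016318952403958364
3.16 [[0.3 5.8 0. ]]
3.28 [[-0.1 11.8  0.3]]
3.4 [[-1.  17.7  1.1]]
3.52 [[-2.6 23.4  2.2]]
3.64 [[-4.7 28.8  3.7]]
```

Past the top with only 4 N on the tool. Going on.

```bash
python3 -m inch '[[[0,0.0058,0],0],[[-0.0003,0.0118,0.0003],0],[[-0.001,0.0177,0.0011],0],[[-0.0026,0.0234,0.0022],0],[[-0.0047,0.0288,0.0037],0]]'
python3 -m inch '[[[0,0,0],0]]'
python3 nx.py 3.64 4.24 5 '[-16.5,0,-4]'
```

```text
clock: 7.32
tcp_pos: [0.6373, 0.1255, 0.1804]
orientation: [0.002, 0.833, 0.554, 0.004]
wrist_force: [-5.2, -3.5, 3.3]
finger_gap: 0.0161
clock: 7.4
tcp_pos: [0.638, 0.1247, 0.1801]
orientation: [0.002, 0.833, 0.554, 0.004]
wrist_force: [-2.5, -3.2, -1.1]
finger_gap: 0.0165
tcp dc [ 18.9 -25.1  21.1] theta by tcp 3.668 radial x,z err -0.0 0.3 F [-3.9 -1.1  1.1] gap 0.01651093219229602
3.76 [[-2.   3.9  1.7]]
3.88 [[-5.1  8.5  3.9]]
4.0 [[-8.7 12.7  6.4]]
4.12 [[-12.6  16.3   9.2]]
4.24 [[-16.8  19.3  12.1]]
```

```bash
python3 -m inch '[[[-0.002,0.0039,0.0017],0],[[-0.0051,0.0085,0.0039],0],[[-0.0087,0.0127,0.0064],0],[[-0.0126,0.0163,0.0092],0],[[-0.0168,0.0193,0.0121],0]]'
python3 -m inch '[[[0,0,0],0]]'
python3 nx.py 4.24 4.84 5 '[-16.5,0,-4]'
```

```text
clock: 7.82
tcp_pos: [0.6496, 0.1021, 0.1686]
orientation: [0.002, 0.833, 0.554, 0.004]
wrist_force: [-5.3, -0.8, 3.7]
finger_gap: 0.0162
clock: 7.9
tcp_pos: [0.6497, 0.1014, 0.1683]
orientation: [0.002, 0.833, 0.554, 0.004]
wrist_force: [-3.3, -3.3, -1.3]
finger_gap: 0.0165
tcp dc [  2.  -44.9   9.3] theta by tcp 4.247 radial x,z err 0.1 0.4 F [-4.3 -1.8  1.3] gap 0.016496848139866713
4.36 [[-4.3  2.   3.4]]
4.48 [[-9.   3.7  6.6]]
4.6 [[-13.9   4.7  10. ]]
4.72 [[-18.8   5.   13.4]]
4.84 [[-23.8   4.5  16.8]]
```

```bash
python3 -m inch '[[[-0.0043,0.002,0.003],0],[[-0.009,0.0037,0.0063],0],[[-0.0139,0.0047,0.0097],0],[[-0.0188,0.005,0.0131],0],[[-0.0238,0.0045,0.0166],0]]'
python3 -m inch '[[[0,0,0],0]]'
python3 nx.py 4.84 5.44 5 '[-16.5,0,-4]'
```

```text
clock: 8.32
tcp_pos: [0.6452, 0.0775, 0.1516]
orientation: [0.002, 0.833, 0.554, 0.005]
wrist_force: [-3.0, 1.8, 5.1]
finger_gap: 0.016
clock: 8.4
tcp_pos: [0.6447, 0.0767, 0.1509]
orientation: [0.002, 0.833, 0.553, 0.004]
wrist_force: [-3.4, -0.3, 1.8]
finger_gap: 0.0163
tcp dc [-22.8 -49.9  -8.1] theta by tcp 4.865 radial x,z err -0.1 0.3 F [-1.6 -3.  -1.9] gap 0.0163150288576106
4.96 [[-3.8 -1.4  3. ]]
5.08 [[-8.5 -3.3  6.2]]
5.2 [[-13.   -5.8   9.3]]
5.32 [[-17.2  -8.9  12.2]]
5.44 [[-21.1 -12.7  14.8]]
```

```bash
python3 -m inch '[[[-0.0038,-0.0014,0.0027],0],[[-0.0085,-0.0033,0.0059],0],[[-0.013,-0.0058,0.009],0],[[-0.0172,-0.0089,0.0119],0],[[-0.0211,-0.0127,0.0146],0]]'
python3 -m inch '[[[0,0,0],0]]'
python3 nx.py 5.44 6.04 5 '[-16.5,0,-4]'
```

```text
clock: 8.82
tcp_pos: [0.6252, 0.0618, 0.136]
orientation: [0.002, 0.833, 0.553, 0.005]
wrist_force: [0.7, 1.4, 3.8]
finger_gap: 0.0163
clock: 8.9
tcp_pos: [0.624, 0.0613, 0.1354]
orientation: [0.002, 0.833, 0.553, 0.004]
wrist_force: [-2.2, 1.2, 2.7]
finger_gap: 0.0163
tcp dc [-45.  -36.8 -23.6] theta by tcp 5.469 radial x,z err -0.3 0.1 F [ 0.2 -2.5 -2.8] gap 0.016269388391583532
5.56 [[-2.3 -3.7  1.9]]
5.68 [[-5.3 -8.4  3.9]]
5.8 [[ -7.9 -13.6   5.7]]
5.92 [[ -9.9 -19.    7. ]]
6.04 [[-11.4 -24.8   8. ]]
```

```bash
python3 -m inch '[[[-0.0023,-0.0037,0.0019],0],[[-0.0053,-0.0084,0.0039],0],[[-0.0079,-0.0136,0.0057],0],[[-0.0099,-0.019,0.007],0],[[-0.0114,-0.0248,0.008],0]]'
python3 -m inch '[[[0,0,0],0]]'
python3 nx.py 6.04 6.64 5 '[-16.5,0,-4]'
```

```text
clock: 9.32
tcp_pos: [0.5965, 0.0601, 0.1271]
orientation: [0.002, 0.833, 0.553, 0.004]
wrist_force: [2.1, -0.0, 3.4]
finger_gap: 0.0162
clock: 9.4
tcp_pos: [0.5951, 0.0604, 0.1269]
orientation: [0.002, 0.833, 0.553, 0.004]
wrist_force: [0.8, 0.0, 3.1]
finger_gap: 0.016
tcp dc [-57.  -10.5 -32.1] theta by tcp 6.074 radial x,z err -0.4 -0.0 F [ 0.3  0.8 -3.1] gap 0.015966752801192034
6.16 [[-0.2 -4.3  0.4]]
6.28 [[ -0.5 -10.3   0.5]]
6.4 [[ -0.3 -16.3   0.3]]
6.52 [[  0.6 -22.2  -0.4]]
6.64 [[  2.  -27.9  -1.4]]
```

```bash
python3 -m inch '[[[-0.0002,-0.0043,0.0003],0],[[-0.0003,-0.0103,0.0004],0],[[-0.0001,-0.0163,0.0002],0],[[0.0007,-0.0222,-0.0005],0],[[0.0022,-0.0279,-0.0015],0]]'
python3 -m inch '[[[0,0,0],0]]'
python3 nx.py 6.64 7.14 5 '[-16.5,0,-4]'
```

```text
clock: 9.82
tcp_pos: [0.5696, 0.0733, 0.1282]
orientation: [0.002, 0.833, 0.553, 0.004]
wrist_force: [1.9, -2.2, 3.0]
finger_gap: 0.0167
clock: 9.9
tcp_pos: [0.5687, 0.0741, 0.1285]
orientation: [0.002, 0.833, 0.553, 0.004]
wrist_force: [0.9, -0.9, 2.0]
finger_gap: 0.0164
tcp dc [-54.6  19.2 -30.5] theta by tcp 0.392 radial x,z err -0.2 0.0 F [-0.5  1.2 -2. ] gap 0.01636461847937013
6.74 [[ 1.3 -2.9 -0.8]]
6.84 [[ 3.3 -7.2 -2.2]]
6.94 [[  5.6 -11.3  -3.9]]
7.04 [[  8.3 -15.1  -5.8]]
7.14 [[ 11.2 -18.5  -7.8]]
```

```bash
python3 -m inch '[[[0.0013,-0.0029,-0.0008],0],[[0.0033,-0.0072,-0.0022],0],[[0.0056,-0.0113,-0.0039],0],[[0.0083,-0.0151,-0.0058],0]]'
python3 -m inch '[[[0,0,0],0]]'
python3 nx.py 7.0 7.2 2 '[-16.5,0,-4]'
```

```text
clock: 10.23
tcp_pos: [0.5583, 0.0869, 0.1341]
orientation: [0.003, 0.833, 0.553, 0.003]
wrist_force: [12.3, -15.7, -15.7]
finger_gap: 0.0163
clock: 10.32
tcp_pos: [0.5587, 0.0861, 0.1335]
orientation: [0.005, 0.833, 0.553, 0.003]
wrist_force: [3.7, -4.6, -1.1]
finger_gap: 0.0163
tcp dc [-47.4  33.1 -25.5] theta by tcp 0.721 radial x,z err -0.1 0.1 F [-2.8  5.2  1.1] gap 0.016309768186000516
7.1 [[ 2.8 -3.4 -1.9]]
7.2 [[ 5.9 -6.6 -4.1]]
```

The force spike and θ ≈ 7.0 show the wheel is at its stop. I let go, rise and look.

```bash
python3 -m inch '[[[0,0,0],0],[[0,0,0],0],[[0,0,0],0]]' 0.5
python3 -m inch '[[[0,0,-0.02],0],[[0,0,-0.05],0],[[-0.01,0,-0.08],0],[[-0.03,-0.02,-0.11],0],[[-0.06,-0.03,-0.12],0]]' 0
python3 -m inch '[[[-0.03,0,0],0],[[-0.06,0,0],0],[[-0.09,0,0],0],[[-0.09,0,0],0]]'
python3 - <<'E'
from h import *
t=cam("top");s=cam("scene")
A=np.zeros((500,1000,3),np.uint8)
A[:,:500]=cv2.resize(t["image"][130:230,190:290],(500,500),interpolation=2); A[:,500:]=cv2.resize(s["image"][160:310,240:390],(500,500),interpolation=2)
save("pics/crop5.png",cv2.resize(A,(800,400)))
E
```

```text
clock: 10.57
tcp_pos: [0.5574, 0.0869, 0.133]
orientation: [0.004, 0.833, 0.553, 0.002]
wrist_force: [-0.2, -0.6, 0.1]
finger_gap: 0.0427
clock: 10.98
tcp_pos: [0.506, 0.0452, 0.2566]
orientation: [0.004, 0.832, 0.554, 0.004]
wrist_force: [0.3, -0.1, -0.5]
finger_gap: 0.0852
clock: 11.32
tcp_pos: [0.4692, -0.0405, 0.2566]
orientation: [0.004, 0.833, 0.553, 0.004]
wrist_force: [-0.3, 1.0, 0.2]
finger_gap: 0.0855
```

View pics/crop5.png

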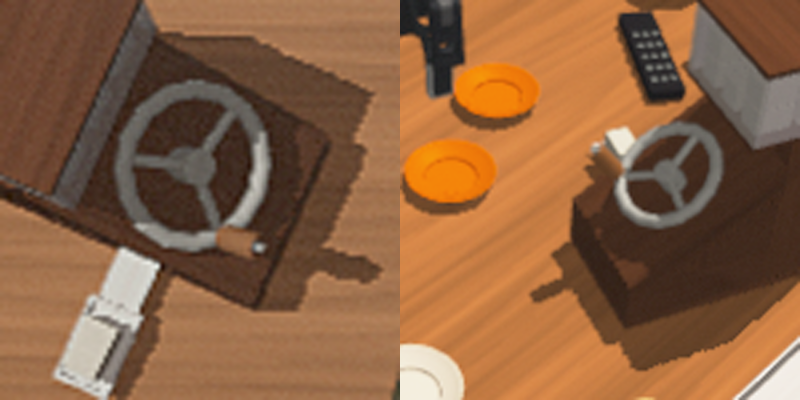

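The slide is out, with the carton at crop (95,345), which is about (214,216) in the top image. I measure its top face.

```bash
python3 - <<'E'
from plan import *
st,R=Rt(); print(st["tcp_pos"],np.degrees(np.arctan2(R[1,0],R[0,0])))
for n,b in(("top",(195,185,245,240)),):
    c=cam(n); x0,y0,x1,y1=b; v,u=np.mgrid[y0:y1,x0:x1]; uv=np.c_[u.ravel(),v.ravel()]; P=dep(c,uv)
    D=dc(P); q=(P[:,2]>.042)&(P[:,2]<.06)&(D[:,1]>70); print("pts",q.sum(),"z",np.median(P[q,2]))
    m=np.zeros(c["depth"].shape,np.uint8); m[uv[q][:,1],uv[q][:,0]]=1; nn,l,stt,ce=cv2.connectedComponentsWithStats(m); i=1+stt[1:,4].argmax()
    Q=plane(c,np.argwhere(l==i)[:,::-1],.05); r=cv2.minAreaRect((Q[:,:2]*1000).astype(np.float32)); print(n,r,ce[i],"dc",dc(Q.mean(0)),"mean",Q.mean(0),"wheel rel: expect xd",48)
    q=(P[:,2]>.018)&(P[:,2]<.032)&(D[:,1]>60)&(D[:,1]<180)&(abs(D[:,0]-47)<40); im=c["image"][uv[:,1],uv[:,0]]
    q&=im.min(1)>120; r=cv2.minAreaRect((P[q][:,:2]*1000).astype(np.float32)); print("slide",q.sum(),r)
    save("pics/top_roi.png",c["image"][y0:y1,x0:x1],8)
# scene: carton top
E
python3 - <<'E'
from plan import *
c=cam("scene"); v,u=np.mgrid[150:270,240:340]; uv=np.c_[u.ravel(),v.ravel()]; P=dep(c,uv); D=dc(P)
q=(P[:,2]>.02)&(P[:,2]<.06)&(D[:,1]>85)&(D[:,1]<190)&(abs(D[:,0]-47)<30); print("scene pts",q.sum(), D[q].min(0),D[q].max(0)); 
q&=P[:,2]>.043; print(q.sum(),D[q].mean(0),D[q].min(0),D[q].max(0))
E
```

```text
[ 0.47066651 -0.03815102  0.25643966] 67.21043339021321
pts 138 z 0.05050611896505841
top ((499.25244140625, 212.80575561523438), (26.03220558166504, 38.16819381713867), 64.70409393310547) [212.45652174 216.43478261] dc [[  46.5  136.8 -109. ]] mean [0.49941423 0.21292533 0.05      ] wheel rel: expect xd 48
slide 279 ((518.7996215820312, 204.38038635253906), (39.578861236572266, 101.93768310546875), 66.83997344970703)
scene pts 88 [  26.8  114.1 -137.1] [  60.9  163.7 -105.5]
71 [  44.47746479  135.52394366 -109.87605634] [  33.5  114.1 -114.4] [  60.9  156.9 -105.5]
```

View pics/top_roi.png

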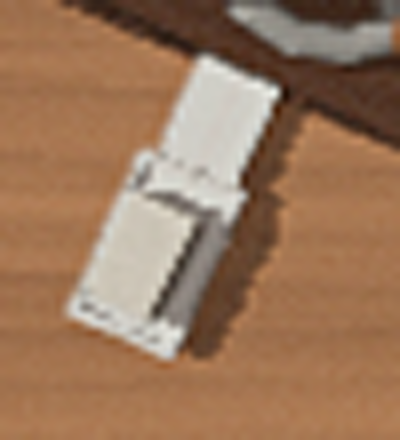

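The carton sits in the slide at world (0.500, 0.213), top at z 0.050 as expected, and the slide is 40 mm wide as given. Next I go above it.

```bash
python3 -m inch '[[[0.02,-0.035,0],0],[[0.05,-0.06,0],0],[[0.085,-0.07,0],0],[[0.12,-0.07,0],0],[[0.155,-0.07,0],0]]' 0.25
python3 -m inch '[[[0.035,0,0],0],[[0.07,0,0.015],0],[[0.085,0,0.05],0],[[0.085,0,0.09],0],[[0.085,0,0.12],0]]'
python3 -m inch '[[[0,0,0],0],[[0,0,0],0]]'
python3 - <<'E'
from plan import *
st,R=Rt(); print(rel([.4997,.2127,.027]),st["joint_pos"],R[:,2])
E
```

```text
clock: 11.93
tcp_pos: [0.4658, 0.1359, 0.2562]
orientation: [0.004, 0.832, 0.555, 0.005]
wrist_force: [1.4, -1.1, -0.0]
finger_gap: 0.064
clock: 12.35
tcp_pos: [0.4988, 0.2171, 0.1336]
orientation: [0.003, 0.83, 0.557, 0.004]
wrist_force: [0.5, -0.2, -0.5]
finger_gap: 0.0641
clock: 12.52
tcp_pos: [0.4964, 0.2182, 0.1315]
orientation: [0.002, 0.829, 0.559, 0.001]
wrist_force: [0.1, 0.5, 1.3]
finger_gap: 0.0638
[[ -3.9   4.6 104.5]] [ 0.26773634  0.29831201 -0.2252553   1.04354308 -0.00290582  2.22410929] [ 0.00432332 -0.00182718 -0.99998899]
```

```bash
python3 -m inch '[[[-0.002,0.002,0.02],0.8],[[-0.004,0.0046,0.045],0.8],[[-0.004,0.0046,0.065],0.8],[[-0.004,0.0046,0.08],0.8],[[-0.004,0.0046,0.085],0.8]]'
python3 -m inch '[[[0,0,0],0],[[0,0,0],0]]'
python3 - <<'E'
from plan import *
st,R=Rt(); print(rel([.4997,.2127,.027]),R[:,2],np.degrees(np.arctan2(R[1,0],R[0,0])),st["wrist_force"])
E
```

```text
clock: 12.93
tcp_pos: [0.5, 0.213, 0.0469]
orientation: [0.002, 0.833, 0.553, 0.002]
wrist_force: [-0.4, -1.2, 0.7]
finger_gap: 0.0639
clock: 13.1
tcp_pos: [0.5016, 0.2137, 0.049]
orientation: [0.002, 0.833, 0.553, 0.003]
wrist_force: [0.5, -0.2, 0.0]
finger_gap: 0.064
[[-1.7 -1.5 22. ]] [ 7.62042973e-03 -5.90335453e-04 -9.99970790e-01] 67.13268972527626 [ 0.5289256  -0.23531206  0.044766  ]
```

```bash
python3 -m inch '[[[-0.001,-0.001,0.006],0],[[-0.0015,-0.0015,0.012],0],[[-0.0017,-0.0015,0.018],0],[[-0.0017,-0.0015,0.022],0],[[-0.0017,-0.0015,0.022],0]]'
python3 -m inch '[[[0,0,0],0],[[0,0,0],0]]'
python3 - <<'E'
from plan import *
st,R=Rt(); print(rel([.4997,.2127,.027]),st["wrist_force"])
c=cam("scene"); save("pics/crop6.png",c["image"][150:250,260:360],5)
E
```

```text
clock: 13.52
tcp_pos: [0.4988, 0.2124, 0.0259]
orientation: [0.002, 0.833, 0.553, 0.002]
wrist_force: [0.5, -0.3, -0.2]
finger_gap: 0.0642
clock: 13.68
tcp_pos: [0.4986, 0.2123, 0.0256]
orientation: [0.002, 0.833, 0.553, 0.002]
wrist_force: [-0.4, 0.4, -0.0]
finger_gap: 0.0636
[[ 0.8  0.9 -1.4]] [-0.42190968  0.36285817 -0.03019736]
```

View pics/crop6.png

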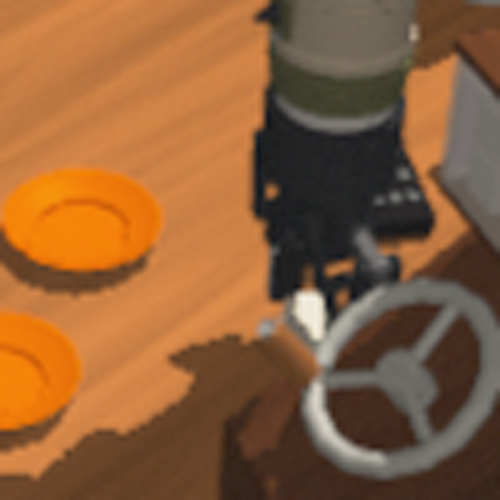

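Crop: the carton at (310,312) is between the fingers, behind the knob. I close at a modest force.

```bash
python3 -m inch '[[[0.0008,0.0005,-0.002],0],[[0.0008,0.0005,-0.002],0],[[0.0008,0.0005,-0.002],0],[[0.0008,0.0005,-0.002],0],[[0.0008,0.0005,-0.002],0]]' 1 25
python3 -m inch '[[[0,0,0],0],[[0,0,0],0],[[0,0,-0.002],0],[[0,0,-0.004],0],[[0,0,-0.006],0]]'
python3 -m inch '[[[0,0,-0.01],0],[[0,0,-0.025],0],[[0,0,-0.045],0],[[0,0,-0.065],0],[[0,0,-0.08],0]]'
```

```text
clock: 14.15
tcp_pos: [0.5002, 0.2131, 0.0285]
orientation: [0.002, 0.833, 0.553, 0.003]
wrist_force: [1.2, 0.3, 5.3]
finger_gap: 0.0399
clock: 14.57
tcp_pos: [0.4997, 0.213, 0.0343]
orientation: [0.002, 0.833, 0.553, 0.002]
wrist_force: [-0.1, 0.2, -1.0]
finger_gap: 0.0393
clock: 14.98
tcp_pos: [0.4997, 0.2132, 0.1165]
orientation: [0.002, 0.833, 0.553, 0.003]
wrist_force: [-0.4, -0.4, 0.1]
finger_gap: 0.0394
```

Carton held (gap 39.4 mm). I lift higher, move out around the wheel, and re-measure the saucer and its floor height.

```bash
python3 -m inch '[[[0,0,-0.025],0],[[-0.005,0,-0.055],0],[[-0.02,0,-0.085],0],[[-0.045,0,-0.11],0],[[-0.075,0,-0.12],0]]'
python3 -m inch '[[[-0.025,0,0],0],[[-0.055,0.005,0],0],[[-0.08,0.015,0],0],[[-0.105,0.03,0],0],[[-0.125,0.045,0],0]]'
python3 - <<'E'
from plan import *
t=cam("top"); hsv=cv2.cvtColor(t["image"],cv2.COLOR_RGB2HSV)
m=((hsv[:,:,1]<60)&(hsv[:,:,2]>170)).astype(np.uint8)
n,l,st,ce=cv2.connectedComponentsWithStats(m)
for i in range(1,n):
    if abs(ce[i,0]-342)<6 and abs(ce[i,1]-196)<6 and st[i,4]>300:
        cn=max(cv2.findContours((l==i).astype(np.uint8),0,1)[0],key=cv2.contourArea)
        P=plane(t,cn.reshape(-1,2),.015); c=cv2.minEnclosingCircle((P[:,:2]*1000).astype(np.float32)); print("sa",c,P.mean(0))
v,u=np.mgrid[170:222,315:370]; P=dep(t,np.c_[u.ravel(),v.ravel()]); r=1000*np.hypot(P[:,0]-.5653,P[:,1]+.149)
for a,b in((0,10),(10,20),(20,27),(27,34),(34,40),(40,46),(46,50),(60,75)):
    q=(r>=a)&(r<b); print(a,b,"z mm",np.round(1000*np.median(P[q,2]),1))
s=cam("scene"); hsv=cv2.cvtColor(s["image"],cv2.COLOR_RGB2HSV); m=((hsv[:,:,1]<60)&(hsv[:,:,2]>150)).astype(np.uint8)
n,l,st,ce=cv2.connectedComponentsWithStats(m)
for i in range(1,n):
    if abs(ce[i,0]-243)<8 and abs(ce[i,1]-307)<8 and st[i,4]>300:
        cn=max(cv2.findContours((l==i).astype(np.uint8),0,1)[0],key=cv2.contourArea)
        P=plane(s,cn.reshape(-1,2),.015); c=cv2.minEnclosingCircle((P[:,:2]*1000).astype(np.float32)); print("scene sa",c)
        v,u=np.mgrid[280:335,215:272]; P=dep(s,np.c_[u.ravel(),v.ravel()]); r=1000*np.hypot(P[:,0]-.5653,P[:,1]+.149)
        print("scene floor z",1000*np.median(P[r<12,2]),"table",1000*np.median(P[(r>60)&(r<80),2]))
print(rel([.5653,-.149,.12]),env.get_state()["finger_gap"],env.get_state()["tcp_pos"])
E
```

```text
clock: 15.4
tcp_pos: [0.4711, 0.1445, 0.2409]
orientation: [0.004, 0.833, 0.554, 0.006]
wrist_force: [1.6, -0.5, -0.7]
finger_gap: 0.0395
clock: 15.82
tcp_pos: [0.4634, 0.0104, 0.2418]
orientation: [0.004, 0.833, 0.554, 0.006]
wrist_force: [0.2, -0.3, -0.3]
finger_gap: 0.0396
sa ((565.2244873046875, -149.1306915283203), 49.533599853515625) [ 0.56619797 -0.1500207   0.015     ]
0 10 z mm 5.8
10 20 z mm 5.5
20 27 z mm 5.6
27 34 z mm 8.9
34 40 z mm 11.5
40 46 z mm 14.3
46 50 z mm 15.7
60 75 z mm 0.4
scene sa ((565.5968627929688, -149.7176055908203), 49.13568115234375)
scene floor z 5.509965755272739 table 0.49295565092766225
[[-106.9  152.4  123.2]] 0.039783912244555575 [0.46489891 0.00902766 0.24154288]
```

Saucer floor is at about 5.2 mm, centre (0.5653, -0.1493), and both cameras agree. Move above it and descend.

```bash
python3 -m inch '[[[-0.018,0.026,0],0],[[-0.042,0.06,0],0],[[-0.066,0.094,0],0],[[-0.09,0.128,0.01],0],[[-0.107,0.1524,0.04],0]]'
python3 -m inch '[[[0,0,0.03],0],[[0,0,0.06],0],[[0,0,0.08],0],[[0,0,0.085],0],[[0,0,0.085],0]]'
python3 -m inch '[[[0,0,0],0],[[0,0,0],0]]'
python3 - <<'E'
from plan import *
st,R=Rt(); print(rel([.5653,-.1493,.0115]),R[:,2],np.degrees(np.arctan2(R[1,0],R[0,0])),st["wrist_force"],st["finger_gap"])
E
```

```text
clock: 16.33
tcp_pos: [0.5675, -0.1512, 0.2085]
orientation: [0.009, 0.834, 0.552, 0.009]
wrist_force: [1.5, -0.6, 0.4]
finger_gap: 0.0397
clock: 16.75
tcp_pos: [0.5682, -0.1504, 0.1221]
orientation: [0.007, 0.834, 0.552, 0.008]
wrist_force: [-0.3, -0.0, -0.2]
finger_gap: 0.0396
clock: 16.92
tcp_pos: [0.5691, -0.1501, 0.1239]
orientation: [0.008, 0.834, 0.552, 0.008]
wrist_force: [0.1, -0.9, 0.0]
finger_gap: 0.0398
[[ -1.4  -6.3 112.3]] [ 0.02260577 -0.00354092 -0.99973819] 67.04462950217129 [ 0.07563408 -0.9049206   0.04480081] 0.03984096334357069
```

```bash
python3 -m inch '[[[-0.001,-0.002,0.025],0],[[-0.0012,-0.004,0.05],0],[[-0.0013,-0.0055,0.07],0],[[-0.0014,-0.006,0.085],0],[[-0.0014,-0.0062,0.092],0]]'
python3 -m inch '[[[0,0,0],0],[[0,0,0],0]]'
python3 - <<'E'
from plan import *
st,R=Rt(); print(rel([.5653,-.1493,.0115]),R[:,2],st["wrist_force"],st["finger_gap"])
t=cam("top");s=cam("scene")
A=np.zeros((400,800,3),np.uint8)
A[:,:400]=cv2.resize(t["image"][155:235,300:380],(400,400),interpolation=2); A[:,400:]=cv2.resize(s["image"][240:350,185:295],(400,400),interpolation=2)
save("pics/crop7.png",A)
E
```

```text
clock: 17.33
tcp_pos: [0.5648, -0.149, 0.0315]
orientation: [0.008, 0.834, 0.552, 0.008]
wrist_force: [0.0, -0.1, -0.4]
finger_gap: 0.0394
clock: 17.5
tcp_pos: [0.5656, -0.1491, 0.0327]
orientation: [0.008, 0.833, 0.552, 0.009]
wrist_force: [0.5, -0.2, -1.0]
finger_gap: 0.0394
[[-0.4 -0.7 21.2]] [ 0.02380154 -0.00393806 -0.99970895] [ 0.54630924 -0.24745214 -1.002216  ] 0.03937951711945981
```

View pics/crop7.png

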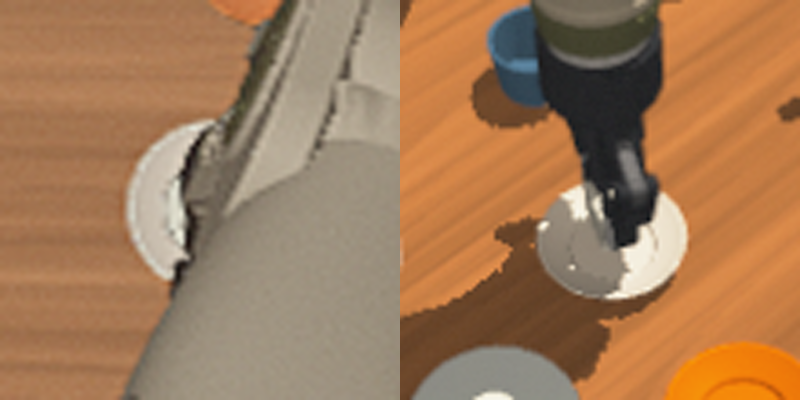

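Crop: gripper and carton are over the middle of the white saucer (scene crop (615,240)), and the teacup at (520,60) is clear. I lower slowly, watching the force.

```bash
python3 -m inch '[[[0,0,0.005],0],[[0,-0.0005,0.01],0],[[0,-0.0005,0.014],0],[[-0.0003,-0.0006,0.017],0],[[-0.0003,-0.0006,0.017],0]]'
python3 -m inch '[[[0,0,0],0]]'
python3 -m inch '[[[0,0,0.001],0],[[0,0,0.002],0],[[0,0,0.002],0]]'
python3 - <<'E'
from plan import *
st,R=Rt(); print(rel([.5653,-.1493,.0115]),R[:,2],st["wrist_force"],st["finger_gap"])
E
```

```text
clock: 18.02
tcp_pos: [0.5651, -0.1493, 0.0152]
orientation: [0.008, 0.834, 0.552, 0.009]
wrist_force: [-0.2, 0.9, -0.7]
finger_gap: 0.0397
clock: 18.1
tcp_pos: [0.565, -0.1493, 0.015]
orientation: [0.008, 0.834, 0.552, 0.009]
wrist_force: [0.0, 0.5, -0.2]
finger_gap: 0.0394
clock: 18.35
tcp_pos: [0.5649, -0.1492, 0.0128]
orientation: [0.008, 0.834, 0.552, 0.009]
wrist_force: [-0.1, 0.2, -1.7]
finger_gap: 0.0397
[[0.1 0.3 1.3]] [ 0.02286717 -0.00362762 -0.99973193] [-0.05391644  0.15763771 -1.67106066] 0.03971996121925476
```

```bash
python3 -m inch '[[[0,0,0.0005],0],[[0,0,0.001],0],[[0,0,0.001],0]]'
python3 -m inch '[[[0,0,0.0005],0],[[0,0,0.001],0],[[0,0,0.001],0]]'
```

```text
clock: 18.6
tcp_pos: [0.5651, -0.1493, 0.0119]
orientation: [0.008, 0.834, 0.552, 0.009]
wrist_force: [-0.2, -0.2, 0.2]
finger_gap: 0.0395
clock: 18.85
tcp_pos: [0.5651, -0.1493, 0.0118]
orientation: [0.008, 0.834, 0.552, 0.009]
wrist_force: [-1.9, 0.9, 6.1]
finger_gap: 0.0396
```

Contact: 6 N upward, and the TCP has stopped. I open a little and withdraw.

```bash
python3 -m inch '[[[0,0,0],0],[[0,0,0],0],[[0,0,0],0],[[0,0,0],0]]' 0.42
python3 -m inch '[[[0,0,-0.004],0],[[0,0,-0.01],0],[[0,0,-0.018],0],[[0,0,-0.03],0],[[0,0,-0.045],0]]'
python3 -m inch '[[[0,0,-0.03],0],[[0,0,-0.06],0],[[0,0,-0.09],0],[[0,0,-0.12],0],[[0,0,-0.15],0]]'
python3 -m inch '[[[0,-0.035,0],0],[[0,-0.07,0],0],[[0,-0.105,0],0],[[0,-0.14,0],0],[[0,-0.14,0],0]]' 0
python3 - <<'E'
from plan import *
t=cam("top");s=cam("scene")
v,u=np.mgrid[160:235,305:380]; uv=np.c_[u.ravel(),v.ravel()]; P=dep(t,uv); q=(P[:,2]>.024)&(P[:,2]<.045)&(np.hypot(P[:,0]-.565,P[:,1]+.149)<.06); 
Q=plane(t,uv[q],.033); print(q.sum(),"carton",cv2.minAreaRect((Q[:,:2]*1000).astype(np.float32)),np.median(P[q,2]))
hsv=cv2.cvtColor(t["image"],cv2.COLOR_RGB2HSV); m=((hsv[:,:,1]<60)&(hsv[:,:,2]>150)).astype(np.uint8); n,l,st,ce=cv2.connectedComponentsWithStats(m)
for i in range(1,n):
    if abs(ce[i,0]-342)<8 and abs(ce[i,1]-196)<8 and st[i,4]>200:
        cn=max(cv2.findContours((l==i).astype(np.uint8),0,1)[0],key=cv2.contourArea); print("saucer",cv2.minEnclosingCircle((plane(t,cn.reshape(-1,2),.015)[:,:2]*1000).astype(np.float32)))
save("pics/end.png",np.hstack([t["image"],s["image"]]),.714)
print(env.get_state()["wrist_force"],env.get_state()["tcp_pos"])
E
```

```text
clock: 19.18
tcp_pos: [0.5651, -0.1493, 0.0117]
orientation: [0.008, 0.834, 0.552, 0.009]
wrist_force: [-0.5, 0.1, 0.4]
finger_gap: 0.0496
clock: 19.6
tcp_pos: [0.5636, -0.149, 0.0571]
orientation: [0.008, 0.834, 0.552, 0.008]
wrist_force: [-0.6, -0.4, -0.2]
finger_gap: 0.0494
clock: 20.02
tcp_pos: [0.5601, -0.1483, 0.2097]
orientation: [0.008, 0.834, 0.552, 0.009]
wrist_force: [0.5, -0.3, -0.4]
finger_gap: 0.0495
clock: 20.43
tcp_pos: [0.4243, -0.0904, 0.2063]
orientation: [0.006, 0.833, 0.553, 0.007]
wrist_force: [-2.0, 0.2, 0.1]
finger_gap: 0.0849
137 carton ((563.2389526367188, -148.67599487304688), (26.193281173706055, 40.26708221435547), 64.2573471069336) 0.03316785576796599
saucer ((564.356201171875, -149.58946228027344), 50.176063537597656)
[0.99561108 0.56069948 0.05290267] [ 0.43039802 -0.0933177   0.20760414]
```

View pics/end.png

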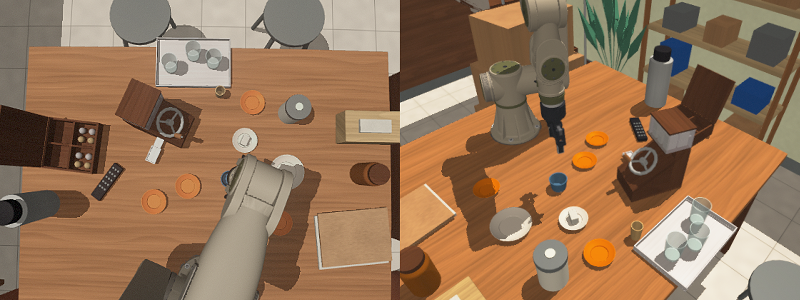

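The carton stands upright on the small saucer (top view (245,140), scene (573,218)). It is about 1.5 mm off centre with its top at z 33 mm, the slide is out, and the rest is in place. Let the arm settle, then hand in.

```bash
python3 -m inch '[[[0,0,0],0],[[0,0,0],0],[[0,0,0],0]]'; python3 -c "
from workcell import env; print(env.hand_in())"
```

```text
clock: 20.78
tcp_pos: [0.4316, -0.0939, 0.208]
orientation: [0.009, 0.833, 0.552, 0.01]
wrist_force: [-0.2, -0.8, 0.2]
finger_gap: 0.0856
the job is handed in; nothing more can be done
None
```

The job is done and handed in at 20.8 s: the wheel is at its stop, the slide is out, and the carton stands in the middle of the smaller white saucer.

- **Wheel:** I held the knob by its top and followed it clockwise with the tool vertical. The moves can't tilt it, so I gripped well forward to clear the hopper. At the stop the tool position put the wheel at about 7.0 rad, and the force rose to about 25 N. The images show the slide fully out.
- **Carton:** I gripped it across its 40 mm length, lifted it off the slide, and lowered it until about 6 N of contact. Then I opened the fingers and withdrew.
- **Last checks:** the carton is about 1.5 mm from the saucer's centre, with its top at 33 mm, which fits a saucer floor of about 5 mm. The saucer had moved no more than about 1 mm, within measuring error. The other objects in view looked unmoved, though the arm partly hid the big saucer and teacup from above. The gripper was open and touching nothing.
- **Disagreements:**
  - The two cameras differed by 3–4 mm on the wheel and hopper, so I used averages.
  - The knob measured about 16.4 mm at the grip instead of 19 mm, probably because I held its rounded end.
  - The tool drifted to about 1.3° of tilt by the time I set the carton down, with no visible effect.

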